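# Seal the vacuum vessel lid in crisscross passes

## Robot

A 6-joint arm with a two-finger parallel gripper is mounted at the origin on the work surface. World frame = base frame: x ahead of the robot, y to its left, z up, the work surface at z = 0. Lengths are in m, angles in rad, forces in N, time in s.
With the tool pointing down it reaches from about 0.3 to 0.825 m from the base axis. Payload 5.4 kg.
Tool frame: the origin (TCP) lies at the very end of the fingers, on their centre line; the grasp point (between the pads) lies 19 mm behind it; z points along the fingers, y is the line along which they close (so a half turn about z gives the same grasp; the last joint's range is limited). The gripper opens to 92 mm and grips with 3 to 60 N. Pads are 20 mm wide; open, the fingers measure 128 mm over their backs; the gripper's body (75 mm by 189 mm) begins 69 mm behind the grasp point.
Start: joints at [-1.523, 0.158, 1.597, -0, 1.386, -0.21], TCP at [0.147, -0.556, 0.215] pointing down, gripper open.
Joint ranges: [-2.91, 2.91], [-0.94, 2.29], [0.18, 2.7], [-1.29, 4.43], [0.17, 2.64], [-3, 3]. Speed limits (rad/s): [2.57, 2.57, 3.14, 3.14, 3.14, 3.14].

## Interface

Orientations are given as a rotation vector (axis times angle).
In Python, from workcell import bot gives the robot as it stands. Calls block until the motion is done:
- bot.goto(position, orientation): joint-space move of the TCP to a pose.
- bot.line_to(position, rot=None, max_speed=0.15): straight line of the TCP; rot=None keeps the orientation; max_speed is the mean speed in m/s.
- bot.set_joints(angles): joint-space move.
- bot.set_gripper(opening, newtons=None): opening from 0.0 (shut) to 1.0 (fully open); newtons is the grip in N (None keeps the last); returns when the fingers have stopped.
- bot.hold(seconds).
- bot.inverse_kinematics(position, orientation): joint angles nearest the present ones, or None.
- bot.read_camera(name): name is "scene" or "top" or "wrist"; returns a dict with "pixels" (400x640x3 uint8, blue, green, red), "fx", "fy", "cx", "cy" (pixels), "k1" (the pictures are not rectified: a ray, as slopes to the right and down, at radius r is drawn at 1 + k1 r^2 times it, then the intrinsics apply), "R" (3x3) and "t" (3): a world point X has camera coordinates R X + t. Camera axes: x right, y down, z forward; pixel columns grow to the right and rows downward; lengths in m; the calibration is good to about 2 mm. A picture is of the moment at which its call begins. There is no depth.
A pose or a line that the arm cannot do raises bot.MotionError and nothing moves.
- bot.job_done(): hands the job in; it is judged then, once.
Readings, each from a call of its own:
- bot.current_clock(): time.
- bot.current_joints(): joint angles.
- bot.current_joint_vel(): joint speeds.
- bot.current_effort(): joint torques, N m.
- bot.current_ee_pos(): TCP position.
- bot.current_tool_rot(): TCP orientation.
- bot.current_contact_force(): force on the tool from outside, world axes, zero at the start.
- bot.current_ft_torque(): the same for the moment, N m.
- bot.current_opening(): opening from 0.0 (shut) to 1.0 (fully open).
- bot.current_grip_force(): force on a finger pad.
Only numpy, scipy, OpenCV 4.12 (cv2) and the standard library are available. Lean on these libraries where they do the work, as an engineer would, in place of code of your own. Each camera call takes 0.05 s, during which the arm holds its last target. There are 200 camera calls.

## Task

Close the vacuum vessel by tightening the four black knobs around its lid clockwise, in two crisscross passes that always go on to the opposite knob: in the first pass turn each only until its foot bites and it is snug (about 0.5 newton metre on the knob), and in the second turn each until it is tight (about 0.65 newton metre). Do not overtighten any, do not lean on the lid, and leave the things standing around it alone.

Things in the scene. Friction and masses are not known exactly. Their poses are not given: they have to be found in the camera images.
- vessel: steel vessel bolted to the bench, flange 200 mm across with its top 95 mm above the bench; origin at the centre of its underside on the bench, z up; its x axis points away from the small side nozzle. Four clamp screws stand on a circle of 150 mm diameter about its axis, at 45, 135, 225 and 315 degrees from its x.
- lid: round steel lid 200 mm across, 12 mm thick, lying loose on a springy gasket; origin at the centre of its underside (103 mm above the bench), z up. A small brass fitting stands at its middle, 36 mm above its underside. It gives a little as a screw is tightened, so screws tightened earlier lose some load, up to a quarter.
- knob1: black knob of clamp screw 1, at 45 degrees on the circle, opposite knob 3: an upright bar 46 mm long (its x), 14 mm thick (its y), 28 mm high, on a hub 19 mm across; origin mid-bar, z up, about 160 mm above the bench. Tightens clockwise from above. It drives its screw through a spring in the hub: it winds up 0.33 rad per N m and springs back when let go. No pass needs more than 1.3 rad.
- clamp1: stem of screw 1, origin 43 mm below knob 1's; stem and knob sink 4.3 mm per rad of screw turn. Thread friction takes 0.40 N m (0.34 to 0.40 felt at rest) and holds it when let go. Its sprung foot has a hidden length and bites after 0.03 to 0.8 rad; then each N of load on the lid adds 0.0043 N m (0.50: 23 N, 0.65: 58 N), each rad 100 to 200 N. A push down on the knob adds to the load.
- knob2: black knob of clamp screw 2, at 135 degrees on the circle, opposite knob 4: an upright bar 46 mm long (its x), 14 mm thick (its y), 28 mm high, on a hub 19 mm across; origin mid-bar, z up, about 160 mm above the bench. Tightens clockwise from above. It drives its screw through a spring in the hub: it winds up 0.33 rad per N m and springs back when let go. No pass needs more than 1.3 rad.
- clamp2: stem of screw 2, origin 43 mm below knob 2's; stem and knob sink 4.3 mm per rad of screw turn. Thread friction takes 0.40 N m (0.34 to 0.40 felt at rest) and holds it when let go. Its sprung foot has a hidden length and bites after 0.03 to 0.8 rad; then each N of load on the lid adds 0.0043 N m (0.50: 23 N, 0.65: 58 N), each rad 100 to 200 N. A push down on the knob adds to the load.
- knob3: black knob of clamp screw 3, at 225 degrees on the circle, opposite knob 1: an upright bar 46 mm long (its x), 14 mm thick (its y), 28 mm high, on a hub 19 mm across; origin mid-bar, z up, about 160 mm above the bench. Tightens clockwise from above. It drives its screw through a spring in the hub: it winds up 0.33 rad per N m and springs back when let go. No pass needs more than 1.3 rad.
- clamp3: stem of screw 3, origin 43 mm below knob 3's; stem and knob sink 4.3 mm per rad of screw turn. Thread friction takes 0.40 N m (0.34 to 0.40 felt at rest) and holds it when let go. Its sprung foot has a hidden length and bites after 0.03 to 0.8 rad; then each N of load on the lid adds 0.0043 N m (0.50: 23 N, 0.65: 58 N), each rad 100 to 200 N. A push down on the knob adds to the load.
- knob4: black knob of clamp screw 4, at 315 degrees on the circle, opposite knob 2: an upright bar 46 mm long (its x), 14 mm thick (its y), 28 mm high, on a hub 19 mm across; origin mid-bar, z up, about 160 mm above the bench. Tightens clockwise from above. It drives its screw through a spring in the hub: it winds up 0.33 rad per N m and springs back when let go. No pass needs more than 1.3 rad.
- clamp4: stem of screw 4, origin 43 mm below knob 4's; stem and knob sink 4.3 mm per rad of screw turn. Thread friction takes 0.40 N m (0.34 to 0.40 felt at rest) and holds it when let go. Its sprung foot has a hidden length and bites after 0.03 to 0.8 rad; then each N of load on the lid adds 0.0043 N m (0.50: 23 N, 0.65: 58 N), each rad 100 to 200 N. A push down on the knob adds to the load.
- cork_ring: cork ring 90 mm across, 25 mm high, bystander, to be left where it is; origin at the centre of its underside, or of its length
- spare_gasket: flat black rubber ring 90 mm across, 6 mm high, bystander, to be left where it is; origin at the centre of its underside, or of its length
- spatula: spatula 180 mm long lying flat, bystander, to be left where it is; origin at the centre of its underside, or of its length
- beaker: glass beaker 68 mm across, 85 mm high, bystander, to be left where it is; origin at the centre of its underside, or of its length
- reagent: brown glass bottle 64 mm across, 130 mm high, bystander, to be left where it is; origin at the centre of its underside, or of its length
- jar: small glass jar 60 mm across, 70 mm high, bystander, to be left where it is; origin at the centre of its underside, or of its length
- stopper: small blue stopper 36 mm across, 36 mm high, bystander, to be left where it is; origin at the centre of its underside, or of its length
Things that resemble listed ones, but are neither listed nor needed, are in the scene too. What is meant by the vessel is not turquoise, and is the smaller of those in its own colour.

How it is judged:
By the outcome, as a careful person would: the job done as asked, in the order asked, and still so for the second after the job is handed in, with the robot touching nothing.
It also fails if it takes over 72 s, if anything falls off the work surface, if the arm or the gripper's body presses on something with over 40 N, if the wrist force passes 120 N, or if a joint passes its speed limit or range.

## Working session

There is one attempt and no reset: what is moved stays moved. The work goes in short steps, each a Python script; the robot and the scene stay as the last script left them, time stands still between calls to the robot, and variables do not carry over. Pictures are saved under pics/ and viewed, at most 10 in all, crops included, and the job is handed in when it is done.

```bash
mkdir -p pics; ls
python3 - <<'E'
from workcell import bot
import cv2,numpy as np
for n in("top","scene"):
    c=bot.read_camera(n); cv2.imwrite(f"pics/{n}0.png",c["pixels"])
    R=np.array(c["R"]);t=np.array(c["t"]);print(n,c["fx"],c["fy"],c["cx"],c["cy"],c["k1"],(-R.T@t).round(3),R.round(3).tolist())
print(bot.current_clock(),bot.current_tool_rot())
E
```

```text
pics
top 397.2525600085685 397.2525600085685 317.04835610771437 197.05487879443896 0.0002760336731403414 [ 0.259 -0.032  1.276] [[0.074, -0.997, 0.002], [-0.969, -0.072, -0.236], [0.235, 0.016, -0.972]]
scene 469.66577931248867 469.66577931248867 322.4536441828883 197.5065699068174 -0.014811131667520148 [ 1.502 -0.215  0.891] [[0.225, 0.974, -0.016], [0.589, -0.149, -0.794], [-0.776, 0.169, -0.608]]
0.1 [-3.11383632e+00 -4.03607675e-01 -2.30361957e-04]
```

View pics/top0.png

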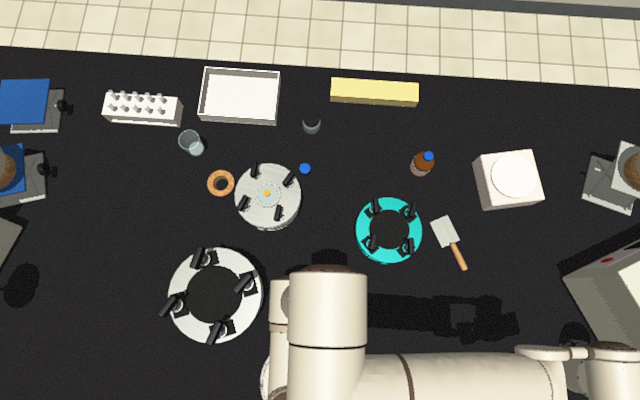

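View pics/scene0.png

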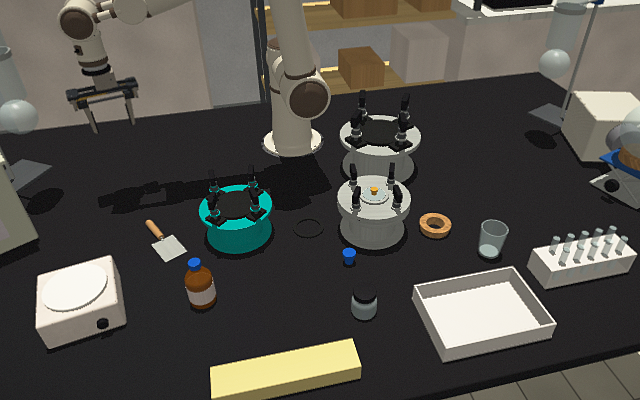

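The target vessel is the smaller steel one with the lid: top (267,196), scene (374,210). Its knobs in the top view are at about (254,170), (289,180), (278,212) and (244,203). Next I look at it from the wrist camera.

```bash
cat > h.py <<'E'
from workcell import bot
import cv2,numpy as np
from scipy.spatial.transform import Rotation as Ro
def cast(c,uv,z):
    "pixels -> points on the plane at height z"
    K=np.array([[c["fx"],0,c["cx"]],[0,c["fy"],c["cy"]],[0,0,1]])
    p=cv2.undistortPoints(np.array(uv,float).reshape(-1,1,2),K,np.array([c["k1"],0,0,0.]))[:,0]
    R=np.array(c["R"]);o=-R.T@np.array(c["t"])
    d=np.c_[p,np.ones(len(p))]@R
    return o+d*((z-o[2])/d[:,2])[:,None]
def down(a):
    "tool pointing down, tool x axis at world angle a"
    return (Ro.from_euler('z',a)*Ro.from_euler('x',np.pi)).as_rotvec()
E
python3 - <<'E'
from h import *
c=bot.read_camera("top")
b=cast(c,[[267,192.5]],.139)[0];print("brass",b)
print(cast(c,[[254,170],[289,180],[278,212],[244,203]],.174))
m=Ro.from_rotvec(bot.current_tool_rot()).as_matrix();a=np.arctan2(m[1,0],m[0,0]);print("a",a)
w=bot.read_camera("wrist");R=Ro.from_rotvec(bot.current_tool_rot()).as_matrix()
o=-np.array(w["R"]).T@np.array(w["t"]);print("cam in tool",R.T@(o-bot.current_ee_pos()),"axes",(R.T@np.array(w["R"]).T).round(2).tolist(),w["fx"])
for x in np.arange(-3,3.1,.5):
    q=bot.inverse_kinematics([b[0],b[1],.35],down(x)); print(x,None if q is None else np.round(q,2))
print(bot.current_clock())
E
```

```text
brass [0.53636622 0.1343788  0.139     ]
[[0.59204176 0.17383351 0.174     ]
 [0.56955535 0.06983725 0.174     ]
 [0.47350236 0.09233906 0.174     ]
 [0.49229499 0.19126096 0.174     ]]
a 0.2577995631595703
cam in tool [ 0.08281045 -0.00175059 -0.16972557] axes [[-0.0, -0.96, -0.29], [1.0, -0.0, -0.0], [0.0, -0.29, 0.96]] 310.93499280439187
-3.0 [ 0.03  0.05  1.45  0.    1.64 -1.69]
-2.5 [ 0.03  0.05  1.45  0.    1.64 -2.19]
-2.0 [ 0.03  0.05  1.45  0.    1.64 -2.69]
-1.5 None
-1.0 [ 0.03  0.05  1.45 -0.    1.64  2.6 ]
-0.5 [0.03 0.05 1.45 0.   1.64 2.1 ]
0.0 [ 0.03  0.05  1.45 -0.    1.64  1.6 ]
0.5 [0.03 0.05 1.45 0.   1.64 1.1 ]
1.0 [ 0.03  0.05  1.45 -0.    1.64  0.6 ]
1.5 [ 0.03  0.05  1.45 -0.    1.64  0.1 ]
2.0 [ 0.03  0.05  1.45  0.    1.64 -0.4 ]
2.5 [ 0.03  0.05  1.45  0.    1.64 -0.9 ]
3.0 [ 0.03  0.05  1.45  0.    1.64 -1.4 ]
0.2
```

Run:
```python
from h import *
print(bot.goto([.534,.063,.34],down(1.5)),bot.current_clock())
c=bot.read_camera("wrist"); cv2.imwrite("pics/w1.png",c["pixels"]); np.save("w1.npy",dict(c),allow_pickle=True)
```

```text
False 2.8167
```

View pics/w1.png

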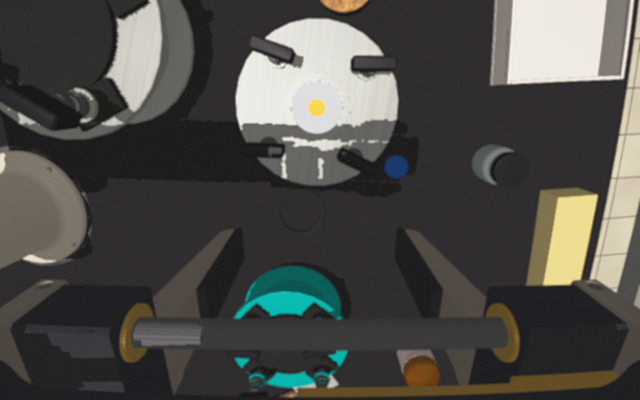

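The wrist view shows the lid, with knobs at about (272,49), (374,63), (262,150) and (362,162), the last two in the arm's shadow. I'll enlarge the crop to read the bar ends.

Run:
```python
import cv2,numpy as np
im=cv2.imread("pics/w1.png")[25:195,228:412]
g=np.clip((im/255.)**.5*255,0,255).astype(np.uint8)
o=cv2.resize(g,None,fx=3.5,fy=3.5,interpolation=cv2.INTER_CUBIC)
for k in range(0,184,20): cv2.putText(o,str(228+k),(int(k*3.5),8),0,.3,(0,0,255)); cv2.line(o,(int(k*3.5),10),(int(k*3.5),16),(0,0,255))
for k in range(0,170,20): cv2.putText(o,str(25+k),(0,int(k*3.5)+4),0,.3,(0,0,255))
cv2.imwrite("pics/w1c.png",o)
```

```text
(no output)
```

View pics/w1c.png

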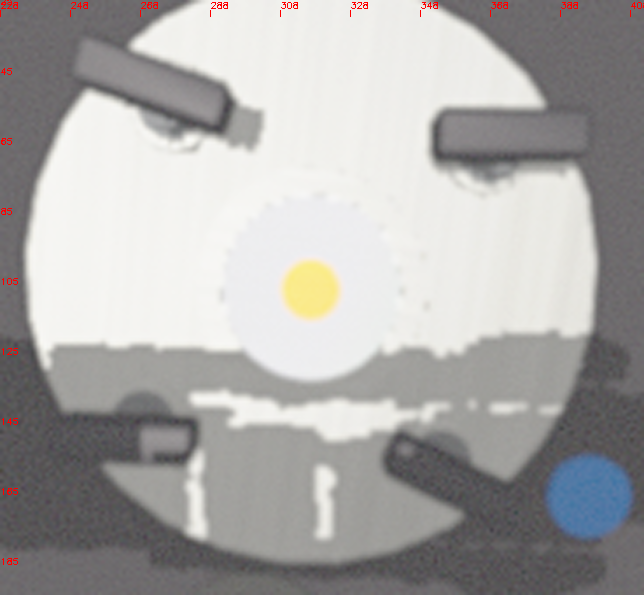

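The crop gives the brass fitting at (316.6,107.9) and knobs A and B clearly. C and D are partly in shadow, but their edge directions are readable.

Run:
```python
from h import *
c=np.load("w1.npy",allow_pickle=True).item()
P=lambda l,z: cast(c,[[228+x/3.5-.36,25+y/3.5-.36] for x,y in l],z)[:,:2]
print("brass",P([(310,290)],.139))
# lid rim by fit: bright lid contour edge points at z=.115
rim=P([(25,260),(598,265),(560,400),(310,563),(440,530),(35,370),(130,490),(590,200),(45,150),(543,105)],.115)
A=np.c_[2*rim,np.ones(len(rim))];s=np.linalg.lstsq(A,(rim**2).sum(1),rcond=None)[0]
print("lid",s[:2],np.sqrt(s[2]+s[:2]@s[:2]))
ang=lambda e:np.degrees(np.arctan2(*(e[1]-e[0])[::-1]))
for n,l in dict(A=[(80,38),(232,86),(222,124),(74,72)],B=[(443,108),(590,110),(588,154),(438,154)]).items():
    q=P(l,.174);print(n,q.mean(0),[np.linalg.norm(q[i]-q[i-1]).round(4) for i in range(4)],ang(q[:2]),ang(q[[3,2]]))
print("C",ang(P([(65,413),(195,418)],.174)),P([(190,440)],.174))
print("D",ang(P([(400,432),(510,483)],.174)),ang(P([(388,470),(465,516)],.174)),P([(392,450)],.174))
print(bot.current_ee_pos(),bot.current_tool_rot(),down(1.5),bot.current_clock())
# scene/top views now: vessel shadow/nozzle
```

```text
brass [[0.53516911 0.13773393]]
lid [0.53444421 0.13873574] 0.1003474074807244
A [0.49510602 0.20011237] [np.float64(0.0092), np.float64(0.0448), np.float64(0.0107), np.float64(0.0443)] -21.10700911587456 -22.960363811260425
B [0.59783911 0.1787696 ] [np.float64(0.0125), np.float64(0.0423), np.float64(0.012), np.float64(0.0436)] -4.451057232964828 -3.7680633930353653
C -6.527528797747303 [[0.49512697 0.09642288]]
D -28.7750258608074 -34.98541834557598 [[0.55735221 0.08874647]]
[0.53404244 0.06227607 0.33976997] [-2.29991468e+00 -2.13979726e+00  5.93438595e-04] [2.29866838e+00 2.14143132e+00 1.31124851e-16] 2.8667
```

```bash
cat >> h.py <<'E'
C=np.array([.5347,.1383]); r=.075
K={n:C+r*np.array([np.cos(t),np.sin(t)]) for n,t in zip("BACD",np.radians(32.7)+np.pi/2*np.arange(4))}
PHI=dict(A=-22.,B=-4.,C=-6.,D=-33.)
TZ=.150
def toolang():
    m=Ro.from_rotvec(bot.current_tool_rot()).as_matrix();return np.arctan2(m[1,0],m[0,0])
def F(n=1):
    return np.mean([np.r_[bot.current_contact_force(),bot.current_ft_torque()] for _ in range(n)],0)
def grasp(n,a,dz=0.,op=.5):
    p=K[n]
    bot.set_gripper(op)if abs(bot.current_opening()-op)>.1 else None
    bot.goto([*p,.21],down(a)); bot.line_to([*p,TZ+dz],max_speed=.12)
    f0=F(); e=bot.current_ee_pos(); print(n,"t",bot.current_clock(),"ee",np.round(e-[*p,TZ+dz],4),"tare",f0.round(2))
    bot.set_gripper(0,50)
    print(" grip",bot.current_opening()*92,bot.current_grip_force(),(F()-f0).round(2),bot.current_clock())
    return f0
def release(n,z,op=.5):
    bot.set_gripper(op); bot.line_to([*K[n],.21],max_speed=.2)
E
python3 - <<'E'
from h import *
a=np.pi+np.radians(PHI["B"]); f0=grasp("B",a); np.save("f0.npy",f0)
z=TZ
for i in range(4):
    a-=.05; t=bot.current_clock(); bot.line_to([*K["B"],z],down(a))
    print(i,round(bot.current_clock()-t,3),round(toolang()-a,4),(F()-f0).round(3))
t=bot.current_clock();bot.hold(.1);print((F()-f0).round(3),bot.current_ee_pos()-[*K["B"],z],bot.current_clock())
E
```

```text
B t 5.5667 ee [ 0.0005 -0.0001  0.0007] tare [ 0.43  0.25  0.23  0.05 -0.15  0.  ]
 grip 13.656131912561278 49.98896777629852 [-0.58 -4.16  1.91 -0.68  0.16 -0.01] 6.15
0 0.25 0.0013 [-1.449 -4.62   3.365 -0.917  0.193  0.106]
1 0.25 0.0019 [-2.271 -5.896  3.068 -0.996  0.211  0.283]
2 0.25 0.0022 [-1.499 -5.662  3.338 -0.959  0.112  0.338]
3 0.25 0.0026 [-0.752 -6.054  2.032 -1.048  0.031  0.331]
[-1.441 -5.087  1.989 -1.069  0.043  0.352] [ 1.73873953e-04 -5.31521825e-04  7.93973160e-05] 7.25
```

```bash
cat >> h.py <<'E'
def turn(n,a,z,f0,target,plat=.345,amax=1.3,w0=0.,fine=.04):
    "turn until load torque (rest torque above plateau) reaches target-.40"
    a0=a; goal=target-.40; pl=[]; low=0; step=.1; log=[]
    while True:
        s=step if abs(a0-a)+w0>=.1 else .15
        a-=s; w0 = w0 if a0-a+w0>.16 else w0
        zz=z-.0043*max(0,(a0-a)+w0-.15)
        bot.line_to([*K[n],zz+turn.dz],down(a))
        f=F(3)-f0; turn.dz+=float(np.clip(f[2]*4e-5,-2e-4,2e-4)); T=f[5]; w=a0-a+w0
        log.append((round(w,2),round(T,3),round(f[2],1)))
        if T-plat>.025: step=fine
        if T-plat>goal-.015:
            bot.hold(.1); f=F(3)-f0; T=f[5]; log.append(("rest",round(T,3),round(f[2],1)))
            if T-plat>goal-.012: break
        if w>amax: print("AMAX"); break
    print(n,target,"t",round(bot.current_clock(),2),"a",round(a,3),"dz",turn.dz,"lat",f[:2].round(1),*log)
    return a,zz
turn.dz=0.
E
python3 - <<'E'
from h import *
f0=np.load("f0.npy"); a=np.pi+np.radians(PHI["B"])-.2
a,z=turn("B",a,TZ,f0,.5,w0=.2)
print(bot.current_opening()*92,bot.current_ee_pos()-[*K["B"],z+turn.dz],bot.current_clock())
E
```

```text
B 0.5 t 9.8 a 2.332 dz 0.0008914162832875179 lat [ 0.1 -5.2] (np.float64(0.3), np.float64(0.333), np.float64(2.6)) (np.float64(0.4), np.float64(0.332), np.float64(1.2)) (np.float64(0.5), np.float64(0.377), np.float64(2.9)) (np.float64(0.54), np.float64(0.369), np.float64(2.5)) (np.float64(0.58), np.float64(0.363), np.float64(3.0)) (np.float64(0.62), np.float64(0.397), np.float64(3.2)) (np.float64(0.66), np.float64(0.438), np.float64(2.1)) ('rest', np.float64(0.414), np.float64(2.2)) (np.float64(0.7), np.float64(0.452), np.float64(2.6)) ('rest', np.float64(0.428), np.float64(3.3)) (np.float64(0.74), np.float64(0.463), np.float64(2.3)) ('rest', np.float64(0.444), np.float64(2.4))
13.918237955413648 [ 0.00038138 -0.00017839  0.00011174] 9.8
```

```bash
cat >> h.py <<'E'
import json,os
S=json.load(open("s.json")) if os.path.exists("s.json") else {}
def save(n,a,z): S[n]=[a,z]; json.dump(S,open("s.json","w"))
def full(n,target,a,z,**k):
    f0=grasp(n,a,z-TZ); turn.dz=0.
    if not(11<bot.current_opening()*92<17): raise SystemExit("bad grip")
    a,zz=turn(n,a,z,f0,target,**k); save(n,a,zz); release(n,zz); print(" done",bot.current_clock())
E
python3 - <<'E'
from h import *
save("B",2.332,TZ-.0043*(.74-.15)); release("B",0); print(bot.current_clock())
full("C",.5,np.pi+np.radians(PHI["C"]),TZ)
E
```

```text
10.8917
C t 12.3667 ee [0.0006 0.0001 0.0004] tare [-0.17 -0.17  0.13  0.07 -0.1   0.  ]
 grip 13.731214140574908 49.9687260389328 [-1.69 -7.34  2.18 -1.34  0.17  0.03] 12.95
C 0.5 t 14.85 a 2.407 dz 0.0005251198820524019 lat [-0.6 -4.7] (np.float64(0.15), np.float64(0.352), np.float64(1.2)) (np.float64(0.25), np.float64(0.337), np.float64(1.6)) (np.float64(0.35), np.float64(0.346), np.float64(0.4)) (np.float64(0.45), np.float64(0.268), np.float64(1.7)) (np.float64(0.55), np.float64(0.381), np.float64(3.0)) (np.float64(0.59), np.float64(0.389), np.float64(3.2)) (np.float64(0.63), np.float64(0.509), np.float64(2.1)) ('rest', np.float64(0.466), np.float64(2.4))
 done 15.9417
```

```bash
python3 - <<'E'
s=open("h.py").read()
s=s.replace("        f=F(3)-f0; turn.dz+=","        if step==fine: bot.hold(.1)\n        f=F(3)-f0; turn.dz+=")
open("h.py","w").write(s)
E
python3 - <<'E'
from h import *
full("A",.5,np.pi+np.radians(PHI["A"]),TZ)
E
```

```text
A t 17.0917 ee [ 0.0004 -0.0004  0.0005] tare [-0.77 -0.13  0.45  0.   -0.1   0.01]
 grip 13.597105059802374 49.982593059539795 [-2.58 -4.82  2.59 -1.07  0.46 -0.07] 17.675
A 0.5 t 25.43 a 1.708 dz 0.0009651135865099856 lat [ 1.2 -5.7] (np.float64(0.15), np.float64(0.301), np.float64(2.6)) (np.float64(0.25), np.float64(0.384), np.float64(2.7)) (np.float64(0.29), np.float64(0.355), np.float64(1.9)) (np.float64(0.33), np.float64(0.381), np.float64(2.0)) (np.float64(0.37), np.float64(0.387), np.float64(1.8)) (np.float64(0.41), np.float64(0.395), np.float64(1.5)) (np.float64(0.45), np.float64(0.37), np.float64(0.7)) (np.float64(0.49), np.float64(0.377), np.float64(0.3)) (np.float64(0.53), np.float64(0.353), np.float64(0.3)) (np.float64(0.57), np.float64(0.335), np.float64(0.2)) (np.float64(0.61), np.float64(0.356), np.float64(1.3)) (np.float64(0.65), np.float64(0.365), np.float64(0.6)) (np.float64(0.69), np.float64(0.353), np.float64(-0.8)) (np.float64(0.73), np.float64(0.345), np.float64(-0.2)) (np.float64(0.77), np.float64(0.407), np.float64(0.3)) (np.float64(0.81), np.float64(0.342), np.float64(0.1)) (np.float64(0.85), np.float64(0.386), np.float64(0.6)) (np.float64(0.89), np.float64(0.37), np.float64(0.6)) (np.float64(0.93), np.float64(0.389), np.float64(1.0)) (np.float64(0.97), np.float64(0.399), np.float64(2.5)) (np.float64(1.01), np.float64(0.436), np.float64(1.8)) ('rest', np.float64(0.433), np.float64(1.1)) (np.float64(1.05), np.float64(0.493), np.float64(2.3)) ('rest', np.float64(0.499), np.float64(1.2))
 done 26.525
```

```bash
python3 - <<'E'
s=open("h.py").read()
s=s.replace("if T-plat>.025: step=fine","step=fine if T-plat>.035 else (.06 if a0-a>.1 else .1)")
open("h.py","w").write(s)
E
python3 - <<'E'
from h import *
full("D",.5,np.pi+np.radians(PHI["D"]),TZ,plat=.355,fine=.03)
E
```

```text
D t 28.2 ee [0.0003 0.0002 0.0005] tare [ 0.99  0.01 -0.9  -0.07 -0.18 -0.03]
 grip 13.147969307800926 49.729140400886536 [-1.55 -0.91  2.89  0.09  0.06  0.12] 28.7833
D 0.5 t 34.08 a 1.936 dz -1.6370646859107091e-06 lat [5.5 4.3] (np.float64(0.15), np.float64(0.392), np.float64(1.0)) (np.float64(0.18), np.float64(0.385), np.float64(0.7)) (np.float64(0.24), np.float64(0.406), np.float64(0.7)) (np.float64(0.27), np.float64(0.444), np.float64(1.1)) ('rest', np.float64(0.422), np.float64(0.3)) (np.float64(0.3), np.float64(0.431), np.float64(-0.5)) (np.float64(0.33), np.float64(0.42), np.float64(0.1)) (np.float64(0.36), np.float64(0.449), np.float64(0.4)) ('rest', np.float64(0.424), np.float64(0.3)) (np.float64(0.39), np.float64(0.412), np.float64(-0.8)) (np.float64(0.42), np.float64(0.435), np.float64(0.4)) (np.float64(0.45), np.float64(0.413), np.float64(-1.1)) (np.float64(0.48), np.float64(0.378), np.float64(0.3)) (np.float64(0.54), np.float64(0.424), np.float64(-1.2)) (np.float64(0.57), np.float64(0.407), np.float64(0.4)) (np.float64(0.6), np.float64(0.418), np.float64(-1.0)) (np.float64(0.63), np.float64(0.46), np.float64(-0.6)) ('rest', np.float64(0.483), np.float64(0.2))
 done 35.175
```

D's torque reading had a tare offset of about +0.03 N m, so it may sit a little below snug. I'll re-seat it with better averaging before starting pass two.

```bash
cat >> h.py <<'E'
def Tq():
    v=[]
    for _ in range(3): bot.hold(.04); v.append(np.r_[bot.current_contact_force(),bot.current_ft_torque()])
    return np.mean(v,0)
def second(n,goal,first=.15,back=.15,op=.35,cap=.12):
    "regrasp at the sprung-back angle, turn until the resting torque (untared) reaches goal"
    a,z=S[n]; a+=back; p=K[n]; t0=bot.current_clock()
    bot.goto([*p,.2],down(a)); bot.line_to([*p,z],max_speed=.25); fz0=bot.current_contact_force()[2]
    bot.set_gripper(0,50); t1=bot.current_clock(); o=bot.current_opening()*92
    if not(11<o<17): raise SystemExit(f"bad grip {o}")
    T=F()[5]; log=[round(o,1),round(t1-t0,2),round(T,3)]; a0=a; s=first; dz=0.
    while a0-a<.75:
        a-=s; zz=z-.0043*max(0,a0-a-.15); bot.line_to([*p,zz+dz],down(a))
        f=Tq(); T=f[5]; dz+=float(np.clip((f[2]-fz0)*4e-5,-2e-4,2e-4)); log+=[f"{a0-a:.3f}:{T:.3f}/{f[2]-fz0:.1f}"]
        if T>goal-.015: break
        s=float(np.clip((goal-T)/.65,.03,cap))
    save(n,a,zz); bot.set_gripper(op); bot.line_to([*p,.2],max_speed=.25)
    print(n,*log,"t",bot.current_clock())
E
python3 - <<'E'
from h import *
second("D",.47,first=.15)
E
```

```text
D 13.8 1.21 0.077 0.150:0.360/1.4 0.270:0.420/1.7 0.347:0.428/1.8 0.411:0.462/2.1 t 38.7667
```

Run:
```python
from h import *
second("D",.48,first=.19)
```

```text
D 13.8 1.05 0.122 0.190:0.416/4.9 0.289:0.510/4.9 t 41.4833
```

Run:
```python
from h import *
second("B",.605)
```

```text
B 13.5 1.54 0.047 0.150:0.416/6.2 0.270:0.492/6.8 0.390:0.544/7.6 0.484:0.566/7.7 0.543:0.607/7.3 t 45.8083
```

```bash
sed -i 's/\*4e-5,-2e-4,2e-4)); log+=/*1e-4,-5e-4,5e-4)); log+=/; s/save(n,a,zz); bot.set_gripper/save(n,a,zz+dz); bot.set_gripper/' h.py
python3 - <<'E'
from h import *
for n,d in dict(C=.0007,A=.001,D=.0005).items(): S[n][1]+=d
save("B",*S["B"])
second("C",.6)
E
```

```text
C 13.6 1.53 0.047 0.150:0.407/6.3 0.270:0.484/6.2 0.390:0.541/6.1 0.481:0.593/6.3 t 49.7417
```

Run:
```python
from h import *
second("A",.615)
```

```text
A 13.4 1.27 0.082 0.150:0.424/5.2 0.270:0.511/5.6 0.390:0.524/5.0 0.510:0.559/5.1 0.596:0.672/4.8 t 53.8083
```

Run:
```python
from h import *
second("D",.625,cap=.1)
c=bot.read_camera("scene"); cv2.imwrite("pics/s2.png",c["pixels"])
```

```text
D 13.8 1.46 0.122 0.150:0.463/4.6 0.250:0.542/3.4 0.350:0.558/3.7 0.450:0.622/2.7 t 57.6417
```

View pics/s2.png

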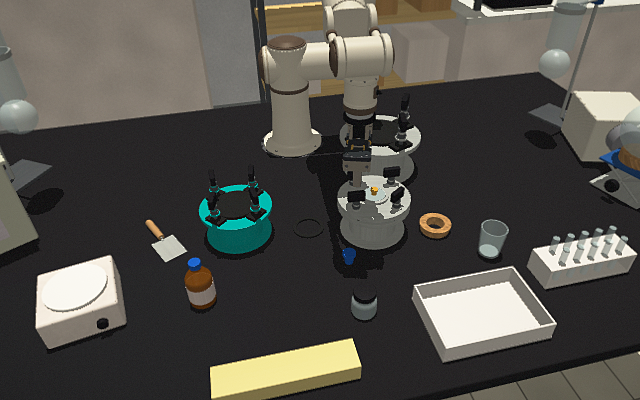

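The knobs are turned and the bystanders are in their original places: stopper (349,256), jar (364,303), beaker (492,238). The gripper is clear above the lid, so I'm handing in.

Run:
```python
from h import *
p=bot.current_ee_pos(); bot.line_to([p[0],p[1],.28]); print(bot.job_done(),bot.current_clock())
```

```text
the job is handed in; nothing more can be done
the job is handed in; nothing more can be done
```

I tightened all four knobs in two crisscross passes and handed the job in at about 58 s of the 72 s allowed, with no verdict shown. In the last scene picture the bystanders were where they started. Final torques at rest were 0.59–0.67 N m, and the 0.67 knob may be a little over 0.65. In the first pass one knob took three grips to get snug, and the fingers pushed down with up to about 8 N.

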